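Push a bearing roller up its loading ramp into the seat

ROBOT

A 6-joint arm with a two-finger parallel gripper is mounted at the origin on a cart in front of the work surface, level with it; the furniture and walls round the work are solid. World frame = base frame: x ahead of the robot, y to its left, z up, the work surface at z = 0. Lengths are in m, angles in degrees, forces in N, time in s.
With the tool pointing down it reaches from about 0.3 to 0.75 m from the base axis. Payload 8.5 kg.
Tool frame: the origin (TCP) lies at the very end of the fingers, on their centre line; the grasp point (between the pads) lies 19 mm behind it; z points along the fingers, y is the line along which they close (so a half turn about z gives the same grasp; the last joint's range is limited). The gripper opens to 85 mm and grips with 20 to 120 N. Pads are 22 mm wide; open, the fingers measure 114 mm over their backs; the gripper's body (76 mm by 85 mm) begins 54 mm behind the grasp point. The pads swing forward as they close: fully open they stand 13 mm farther back than shut.
Start: joints at [50.804, 21.807, 74.336, -0, 83.858, -12.336], TCP at [0.248, 0.491, 0.197] pointing down, gripper open.
Joint ranges: [-178.18, 178.18], [-50.72, 133.34], [12.68, 142.11], [-81.47, 261.47], [9.98, 163.14], [-165.26, 165.26]. Speed limits (degrees/s): [136.94, 136.94, 180, 180, 180, 180].

INTERFACE

Orientations are given as a 3x3 rotation matrix whose columns are the frame's x, y, z axes.
In Python, from rig import env, optics, spotter gives the robot as it stands.
- The arm moves only by the shell command python3 -m crank 'ROWS' [FORCE]. ROWS is JSON, one flat list of numbers, 5 for each row, row after row: the finger opening in cm, from 0 to 8.54, then the shift along the tool's x, y, z in cm, then the turn about the tool's z in rad. A call has exactly 8 rows; each row shifts and turns the commanded pose from where the row before left it, along the tool's axes as they then stand; what a row does not reach is not made up. A row lasts 1/12 s, in which the tool goes at most 41.7 mm and 7.16 degrees, less where a joint would pass 70% of its speed; a pose out of reach is approached as far as the arm can. A call is refused whole if a number of a shift passes 4.17 or a number of a turn 0.125, either way. A call with a gripper value outside its range is refused whole. The fingers move at their own pace and stop on an object; FORCE is the grip in N (left out, the last holds). Time passes only in rows, so rows that do not move let the fingers close, or fill a call up. It gives the time, the measured TCP pose, the force, the opening and the grip force at its end, in the units of the state.
- env.observe(): the state, without advancing time (a new reading comes with each control period).
- optics.get_image(name): name is "scene" or "side" or "wrist"; returns a dict with "color" (400x640x3 uint8, red, green, blue), "intrinsics" (3x3 intrinsics, pixels), "distortion" ([k1, k2, p1, p2, k3] as OpenCV has them; the pictures are not rectified), "pose" (4x4, takes a point from camera to world coordinates). Camera axes: x right, y up, looking along -z (the intrinsics and any distortion apply to the point x, -y, -z); pixel columns grow to the right and rows downward; lengths in m; the calibration is good to about 2 mm. A picture is of the moment at which its call begins. There is no depth.
- env.close_job(): hands the job in; it is judged then, once.
Trained networks look in a picture, given as the dict that the camera call returned (one of the last four; its "shot" number tells which), for a name from the list of things; names that differ only in an ending like _2 or _b are one class to them, and where a whole thing is asked for, a point or a joint stands for the part that bears it (a point fixed in the world has none). Each returns a list of dicts, best first, with "score" (0 to 1); they miss things now and then, are a little off and sometimes report something else, mostly with a low value. They report only what shows in the picture. A call takes as long as a camera call. They do not tell look-alikes from the thing itself.
- spotter.look_for(picture, query): "at" ([column, row] as shares, 0 to 1, of the picture: columns of its width, rows of its height, amid what is visible of it).
The state is a dict: "time_s": time; "q": joint angles; "qvel": joint speeds; "joint_efforts": joint torques, N m; "position": TCP position; "tool_rot": TCP orientation; "ft_force": force on the tool from outside, world axes, zero at the start; "wrist_torque": the same for the moment, N m; "grip_width": finger opening in m; "gripper_force": force on a finger pad.
Only numpy, scipy, OpenCV 4.12 (cv2) and the standard library are available. Lean on these libraries where they do the work, as an engineer would, in place of code of your own. Each camera call takes 0.05 s, during which the arm holds its last target. There are 200 camera calls.

TASK

Push the steel roller up the sloping blue ramp with the fingers, slowly and with a finger kept behind it so that it never rolls back or shoots ahead, until it drops into the seat at the top against the red stop; then let go and move clear. Push it only: do not lift or carry it, and leave the other things on the bench where they are.

Things in the scene. Friction and masses are not known exactly. Their poses are not given: they have to be found in the camera images.
- roller: Loose smooth steel roller (friction about 0.3), 0.18 to 0.35 kg: drum 44 mm in diameter, 56 mm long, two brass bands, a brass stub axle (12 mm diameter, 8 mm long) at each end. Origin at the drum's centre, y along the axle; x and z turn as it rolls. It starts lying across the foot of the ramp against the foot lip, and rolls freely.
- stand: Loading stand, fixed; may be turned either way. Grey base 270 x 100 x 10 mm with ramp, seat and red stop. Origin under the base's centre, on the bench; x level and uphill, y across, z up. Ramp surface: 20 mm high at x = -115 mm (foot), 46.4 mm at x = 73 mm (crest). The roller's centre starts at x = -104, z = 43.7 mm. Face of the red stop at x = 109 mm; it is 84 mm wide, its top 72 mm high.
- deck: Blue ramp surface of the stand, rising at 8 degrees, 190 mm long, 60 mm wide. Origin on the surface, middle of the foot edge; x up the slope, y across, z square off it. Foot lip (x = -8 to 0) 5 mm high; side rails 6 mm thick, 60 mm apart, 10 mm high. Nothing holds the roller on the slope above the foot lip.
- seat (a point): Where the roller's centre lies when seated: x = 86.5, y = 0, z = 64.4 mm in the stand's frame, same axes. The seat is a level pocket 4 mm below the crest, 36 mm long, between the crest's edge and the red stop; the roller drops in with 1.5 mm play and stays.
- solder_spool: Reel of solder wire standing on its flange, 54 mm in diameter, 36 mm high, loose. Origin under its centre. Leave alone.
- screwdriver: Black and orange screwdriver lying on the bench, 219 mm long, 31 mm high, loose. Origin under its centre. Leave alone.
- flux_tin: Open light blue round tin, 62 mm in diameter, 41 mm high, loose. Origin under its centre. Leave alone.
- big_capacitor: Brown upright capacitor, 30 mm in diameter, 49 mm high, loose. Origin under its centre. Leave alone.
- yellow_cutters: Cutters with yellow handles lying flat, 156 x 63 mm, 14 mm high, loose. Origin under their centre. Leave alone.
- cell_1: Green battery cell lying on the bench, 65 mm long, 18 mm thick, loose. Origin under its centre. Leave alone.
Things that resemble listed ones, but are neither listed nor needed, are in the scene too. Leave any green or orange look-alike of the roller alone.

How it is judged (in metres and radians):
On the way, in this order (a step that is already met when the one before it is completed fails the run):
1. a finger pushes the roller past the middle of the ramp, the roller lying on the ramp (x of roller in the frame of deck between 0.085 and 0.165 m and z of roller in the frame of deck below 0.027 m and contact force between the fingers and roller above 0.05 N).
2. the roller lies in the seat against the stop (x of roller in the frame of seat between -0.004 and 0.004 m and z of roller in the frame of seat between -0.004 and 0.004 m and y of roller in the frame of seat between -0.006 and 0.006 m and angle between the y axis of roller and the y axis of stand, either way round below 0.1 rad and linear speed of roller below 0.02 m/s), for 0.2 s.
At the end, for the whole second after the job is handed in: The roller lies still in the seat at the top of the ramp: its centre within 4 mm of the seated point lengthwise and in height and within 6 mm across, its axle square to the ramp within 0.1 rad, slower than 0.02 m/s (all of step 2); the robot touches nothing.
It fails at once if the roller rolls back or runs ahead on the ramp: it moves faster than 0.2 m/s there with no finger touching it (x of roller in the frame of deck between 0.022 and 0.185 m and linear speed of roller above 0.2 m/s and contact force between the fingers and roller below 0.02 N).
It fails at once if the roller is lifted more than 14 mm off the ramp (z of roller in the frame of deck above 0.036 m).
It fails at once if another thing on the bench is moved more than 20 mm or tipped (distance of any of solder_spool, screwdriver, flux_tin, big_capacitor, yellow_cutters, cell_1 from where it was at the start of the episode above 0.02 m or angle between any of solder_spool, screwdriver, flux_tin, big_capacitor, yellow_cutters, cell_1's own z axis and vertical above 0.5 rad).
It also fails if it takes over 38 s, if anything falls off the work surface, if the arm or the gripper's body presses on something with over 40 N, if the wrist force passes 120 N, or if a joint passes its speed limit or range.

## Working session

There is one attempt and no reset: what is moved stays moved. The work goes in short steps, Python scripts to look and compute and a shell command to move; the robot and the scene stay as the last step left them, time stands still between calls to the robot, and variables do not carry over. Pictures are saved under pics/ and viewed, at most 10 in all, crops included, and the job is handed in when it is done.

```bash
ls; mkdir -p pics; cat > h.py <<'E'
import numpy as np,cv2
from rig import env,optics,spotter
def ray(p,uv):
    q=cv2.undistortPoints(np.array([[uv]],float),p["intrinsics"],np.array(p["distortion"],float))[0,0]
    P=np.array(p["pose"]); return P[:3,3],P[:3,:3]@np.array([q[0],-q[1],-1])
def onz(p,uv,z):
    o,d=ray(p,uv); return o+d*(z-o[2])/d[2]
def proj(p,X):
    P=np.array(p["pose"]); c=(np.atleast_2d(X)-P[:3,3])@P[:3,:3]; c=c*[1,-1,-1]
    return cv2.projectPoints(c,np.zeros(3),np.zeros(3),np.array(p["intrinsics"],float),np.array(p["distortion"],float))[0][:,0]
def save(p,n): cv2.imwrite("pics/"+n,p["color"][:,:,::-1])
E
python3 - <<'E'
from h import *
np.set_printoptions(precision=4,suppress=True)
s=env.observe(); print(s["time_s"],s["position"],s["tool_rot"],s["grip_width"])
ims=[]
for n in ["scene","side"]:
    p=optics.get_image(n); ims.append(p["color"])
    print(n,np.array(p["pose"])[:3,3])
    for q,z in [("roller",.044),("stand",.03),("deck",.033)]:
        for r in spotter.look_for(p,q)[:4]:
            uv=np.array(r["at"])*[640,400]; print(q,r["score"],uv,onz(p,uv,z))
cv2.imwrite("pics/a.png",cv2.resize(ims[0],(800,500))[:,:,::-1]);cv2.imwrite("pics/b.png",cv2.resize(ims[1],(800,500))[:,:,::-1])
E
```

```text
pics
0.0 [0.2483 0.4904 0.1964] [[-0.8921  0.4518 -0.0009]
 [ 0.4518  0.8921 -0.0012]
 [ 0.0003 -0.0014 -1.    ]] 0.08531593847982383
scene [ 0.1067 -0.5261  0.8257]
roller 0.84 [231.68 250.8 ] [0.3242 0.0827 0.044 ]
roller 0.69 [280.32 233.4 ] [0.4466 0.0632 0.044 ]
roller 0.69 [364.096 256.12 ] [ 0.5696 -0.1078  0.044 ]
roller 0.58 [323.904 279.2  ] [ 0.4537 -0.1058  0.044 ]
stand 0.85 [306.624 213.   ] [0.5468 0.094  0.03  ]
stand 0.29 [281.088 234.52 ] [0.4523 0.0696 0.03  ]
deck 0.59 [300.8 213. ] [0.5327 0.1003 0.033 ]
deck 0.46 [282.112 237.2  ] [0.4483 0.0586 0.033 ]
side [ 0.5131 -1.0191  0.9336]
roller 0.87 [285.824 209.08 ] [0.4416 0.0431 0.044 ]
roller 0.82 [334.4 249.2] [ 0.5721 -0.1158  0.044 ]
roller 0.81 [247.616 211.8  ] [0.3361 0.0308 0.044 ]
roller 0.8 [254.528 245.4  ] [ 0.3673 -0.1026  0.044 ]
stand 0.64 [325.888 202.32 ] [0.5549 0.0908 0.03  ]
deck 0.77 [317.184 200.88 ] [0.5297 0.0936 0.033 ]
deck 0.31 [289.024 205.28 ] [0.4491 0.0732 0.033 ]
```

View pics/a.png

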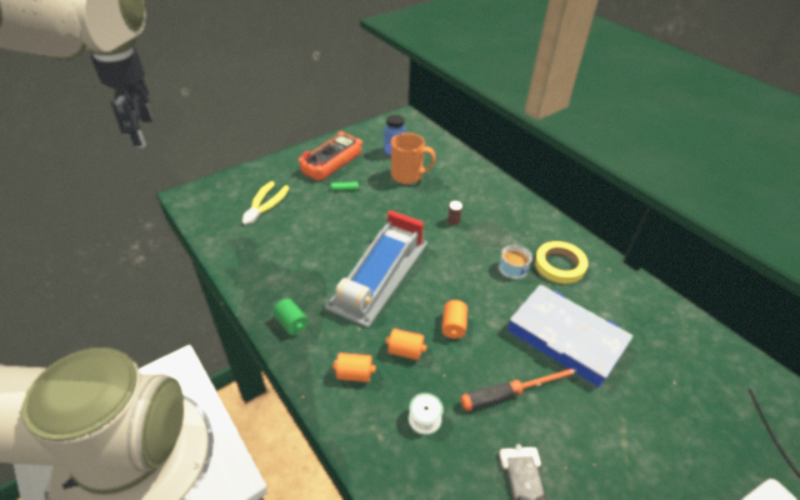

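View pics/b.png

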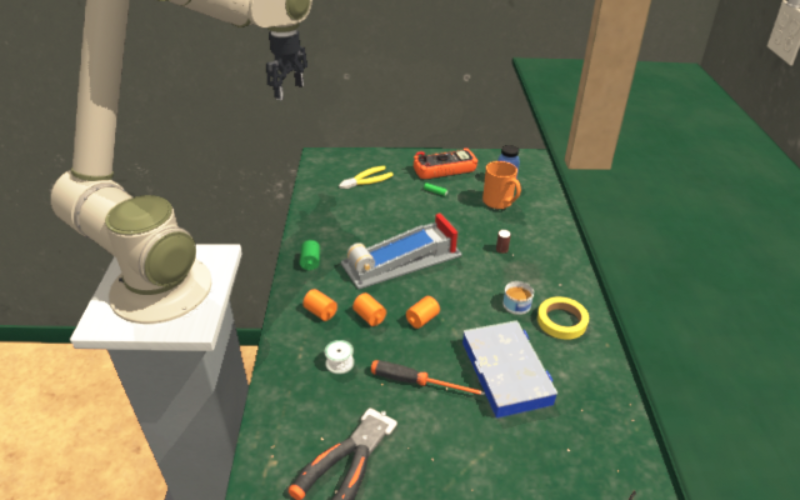

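The steel roller with brass bands lies at the ramp's foot: scene (352,293), side (360,258), both in 800-px pictures. The look-alikes are green at scene (290,317) and orange at (354,367), (406,344) and (455,320). Only the grey-white one lies on the ramp. I'll confirm it in an enlarged crop and use that for corner picks.

```bash
python3 - <<'E'
from h import *
a=optics.get_image("scene")["color"][160:270,250:350]; b=optics.get_image("side")["color"][165:235,265:375]
A=cv2.resize(a,None,fx=5,fy=5,interpolation=cv2.INTER_CUBIC);cv2.imwrite("pics/c.png",A[:,:,::-1])
B=cv2.resize(b,None,fx=7,fy=7,interpolation=cv2.INTER_CUBIC);cv2.imwrite("pics/d.png",B[:,:,::-1])
E
```

```text
(no output)
```

View pics/c.png

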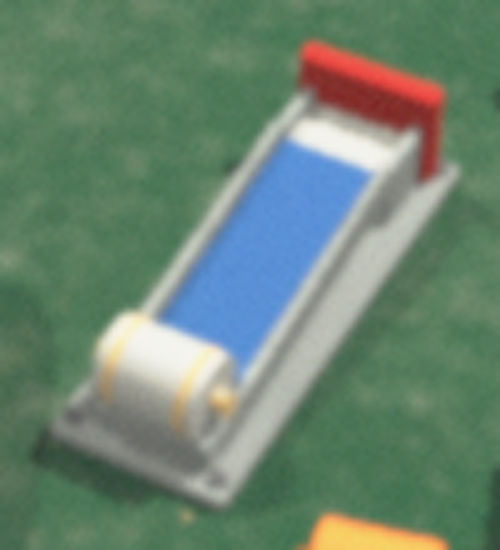

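View pics/d.png

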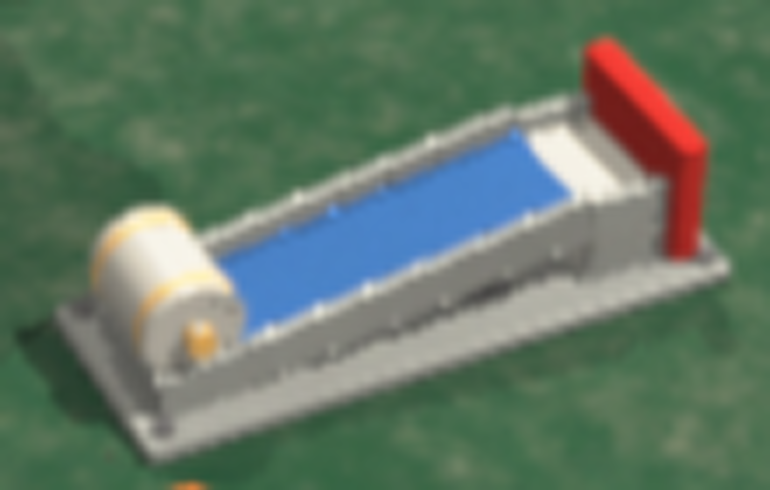

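Both crops show the same thing: a pale steel roller with two brass bands and a brass stub axle, at scene crop (165,380) and side crop (165,285), lying at the ramp's foot. This is the one meant. Next I'll fit the stand pose from the corners.

```bash
python3 - <<'E'
from h import *
from scipy.optimize import least_squares
np.set_printoptions(precision=4,suppress=True)
pts={"bl":(-135,50,10),"br":(-135,-50,10),"hr":(135,-50,10),"cr":(73,-30,46.4),"cl":(73,30,46.4),"sr":(109,-42,72),"sl":(109,42,72),"ax":(-104,-36,43.7)}
A={"bl":(52,430),"br":(222,497),"hr":(457,170),"cr":(372,168),"cl":(290,140),"ax":(225,402),"sr":(440,103),"sl":(303,60)}
B={"bl":(60,312),"br":(152,455),"hr":(728,265),"cr":(572,195),"cl":(520,130),"sr":(678,152),"sl":(587,50),"ax":(200,342)}
a=optics.get_image("scene");b=optics.get_image("side")
def w(t,keys):
    c,s=np.cos(t[2]),np.sin(t[2]);X=np.array([pts[k] for k in keys])/1000
    return np.c_[t[0]+c*X[:,0]-s*X[:,1],t[1]+s*X[:,0]+c*X[:,1],X[:,2]]
def res(t):
    r=[]
    for p,D,f,o in((a,A,5,(250,160)),(b,B,7,(265,165))):
        k=list(D);uv=(np.array([D[i] for i in k])+.5)/f-.5+o
        r.append(proj(p,w(t,k))-uv)
    return np.concatenate(r).ravel()
s=least_squares(res,[.55,.09,.35],loss="soft_l1")
print(s.x,np.degrees(s.x[2]));print(res(s.x).reshape(-1,2))
for q,z in[("solder_spool",.02),("screwdriver",.015),("flux_tin",.04),("big_capacitor",.045),("yellow_cutters",.01),("cell_1",.009)]:
    for p in(a,b): 
        for r in spotter.look_for(p,q)[:1]:print(q,r["score"],onz(p,np.array(r["at"])*[640,400],z))
st=s.x;c,sn=np.cos(st[2]),np.sin(st[2])
for x in(-104,86.5):print(st[0]+c*x/1000,st[1]+sn*x/1000)
E
```

```text
[0.5417 0.1021 0.4575] 26.211554212250245
[[-0.7425 -0.8787]
 [ 0.1464  1.2741]
 [ 1.1341 -0.709 ]
 [ 2.3465  1.2628]
 [-0.9079 -0.5812]
 [ 0.737   0.4484]
 [-0.7996  0.7425]
 [-0.9652 -0.6963]
 [-1.1514 -0.902 ]
 [-0.3935 -0.5117]
 [ 0.7937 -0.2727]
 [ 2.1846  1.9764]
 [-0.2643  0.0635]
 [ 0.4118  0.0823]
 [-0.8825 -0.6505]
 [ 0.6024  0.2348]]
solder_spool 0.91 [ 0.4141 -0.212   0.02  ]
solder_spool 0.31 [0.5321 0.1123 0.02  ]
screwdriver 0.83 [ 0.5421 -0.2497  0.015 ]
screwdriver 0.61 [ 0.5445 -0.2623  0.015 ]
flux_tin 0.7 [ 0.7743 -0.057   0.04  ]
flux_tin 0.78 [ 0.7878 -0.0598  0.04  ]
big_capacitor 0.7 [0.7668 0.1304 0.045 ]
big_capacitor 0.44 [0.7815 0.1064 0.045 ]
yellow_cutters 0.86 [0.4384 0.4577 0.01  ]
yellow_cutters 0.87 [0.445 0.432 0.01 ]
cell_1 0.18 [0.5294 0.1251 0.009 ]
0.44840588977986134 0.05613602593690948
0.6193166448172613 0.14027735830421784
```

```bash
python3 -m crank '[1.5,0,0,0,-0.116, 1.5,0,0,0,-0.116, 1.5,0,0,0,-0.116, 1.5,0,0,0,-0.116, 1.5,0,0,0,-0.116, 1.5,0,0,0,-0.116, 1.5,0,0,0,-0.116, 1.5,0,0,0,-0.116]' 30
python3 -m crank '[1.5,0.5,-3.4,0,0, 1.5,0.5,-3.4,0,0, 1.5,0.5,-3.4,0,0, 1.5,0.5,-3.4,0,0, 1.5,0.5,-3.4,0,0, 1.5,0.5,-3.4,0,0, 1.5,0.5,-3.4,0,0, 1.5,0.5,-3.4,0,0]'
```

```text
time_s: 1.87
position: [0.2485, 0.4906, 0.197]
tool_rot: [[-0.894, -0.448, -0.0], [-0.448, 0.894, -0.0], [0.0, -0.0, -1.0]]
ft_force: [0.6, -0.4, 0.3]
grip_width: 0.0149
gripper_force: 0.0
time_s: 2.53
position: [0.3333, 0.2276, 0.1972]
tool_rot: [[-0.896, -0.444, 0.001], [-0.444, 0.896, 0.0], [-0.001, -0.0, -1.0]]
ft_force: [0.6, -0.3, -0.2]
grip_width: 0.0151
gripper_force: 0.0
```

```bash
python3 -m crank '[1.5,0.4,-3.4,0,0, 1.5,0.4,-3.4,0,0, 1.5,0.4,-3.4,0,0, 1.5,0.4,-3.4,0,0, 1.5,0.4,-3.4,1.5,0, 1.5,0.3,-3.2,2.5,0, 1.5,0,0,3,0, 1.5,0,0,2,0]'
python3 -m crank '[1.5,0,0,1,0, 1.5,0,0,0,0, 1.5,0,0,0,0, 1.5,0,0,0,0, 1.5,0,0,0,0, 1.5,0,0,0,0, 1.5,0,0,0,0, 1.5,0,0,0,0]'
python3 - <<'E'
from h import *
s=env.observe();print(s["position"],s["grip_width"])
p=optics.get_image("side");b=p["color"][150:250,235:375]
cv2.imwrite("pics/e.png",cv2.resize(b,None,fx=5,fy=5,interpolation=cv2.INTER_CUBIC)[:,:,::-1])
w=optics.get_image("wrist");cv2.imwrite("pics/f.png",w["color"][:,:,::-1])
for r in spotter.look_for(w,"roller")[:3]:
  print(r["score"],onz(w,np.array(r["at"])*[640,400],.044))
E
```

```text
time_s: 3.2
position: [0.4019, 0.0363, 0.1052]
tool_rot: [[-0.898, -0.44, -0.001], [-0.44, 0.898, 0.0], [0.001, 0.001, -1.0]]
ft_force: [-0.7, 0.0, -1.0]
grip_width: 0.0148
gripper_force: 0.0
time_s: 3.87
position: [0.4023, 0.0379, 0.0974]
tool_rot: [[-0.896, -0.443, 0.001], [-0.443, 0.896, -0.0], [-0.001, -0.001, -1.0]]
ft_force: [-0.1, 0.1, -0.1]
grip_width: 0.0148
gripper_force: 0.0
[0.40226107 0.03785816 0.09737137] 0.01480223236424131
0.92 [0.32769908 0.08761254 0.044     ]
0.84 [0.44490448 0.05678399 0.044     ]
0.64 [ 0.56294228 -0.08454142  0.044     ]
```

View pics/e.png

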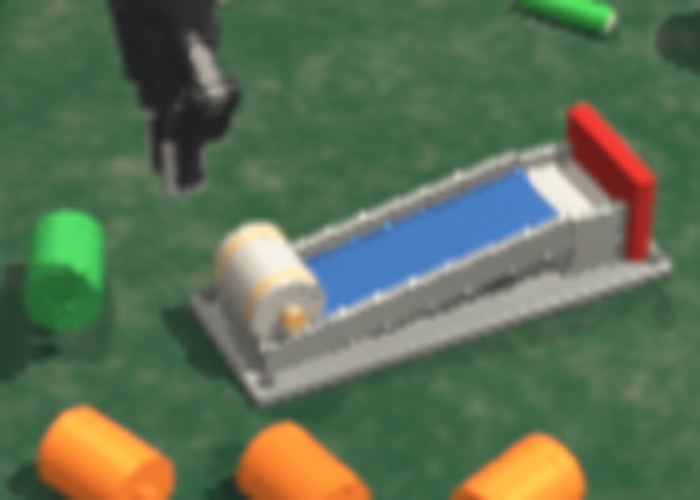

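View pics/f.png

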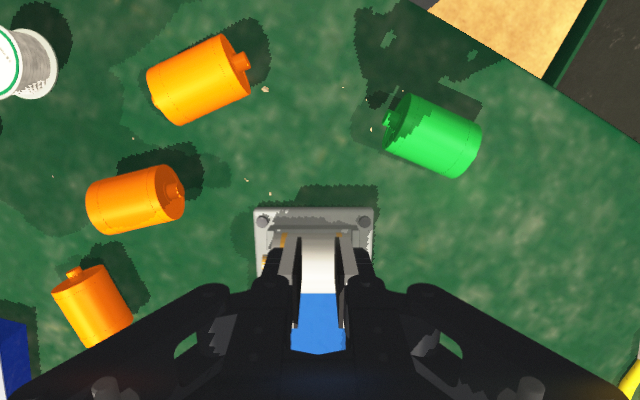

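The side crop shows the fingers (180,185) clear behind the roller (270,280). The wrist picture shows the base's foot edge running level from (254,209) to (373,208), so the tool is square to the stand. I'll check the lateral offset from these corners.

```bash
python3 - <<'E'
from h import *
w=optics.get_image("wrist")
l=onz(w,(254,209),.01);r=onz(w,(373,208),.01);print(l,r,np.linalg.norm(l-r))
e=(r-l)/np.linalg.norm(r-l);print("yaw v",np.degrees(np.arctan2(e[1],e[0]))-90)
s=env.observe();m=(l+r)/2;R=np.array(s["tool_rot"])
print("mid foot in tool",R.T@(m-s["position"]))
E
```

```text
[ 4.42312543e-01 -3.41491971e-04  1.00000000e-02] [0.39833453 0.0866035  0.01      ] 0.09743458036096417
yaw v 26.830933101796276
mid foot in tool [-0.01866527 -0.00332921  0.08707654]
```

```bash
python3 -m crank '[1.5,0,-0.3,1,0, 1.5,0,0,1.5,0, 1.5,0,0,1.5,0, 1.5,0,0,1.5,0, 1.5,0,0,0.6,0, 1.5,0,0,0,0, 1.5,0,0,0,0, 1.5,0,0,0,0]'
python3 -m crank '[1.5,-0.2,0,0,0, 1.5,-0.2,0,0,0, 1.5,-0.2,0,0,0, 1.5,-0.2,0,0,0, 1.5,-0.2,0,0,0, 1.5,0,0,0,0, 1.5,0,0,0,0, 1.5,0,0,0,0]'
```

```text
time_s: 4.73
position: [0.4039, 0.0351, 0.0367]
tool_rot: [[-0.896, -0.443, 0.001], [-0.443, 0.896, -0.0], [-0.001, -0.001, -1.0]]
ft_force: [-0.1, -1.1, -0.0]
grip_width: 0.0149
gripper_force: 0.0
time_s: 5.4
position: [0.4123, 0.0396, 0.036]
tool_rot: [[-0.896, -0.443, -0.0], [-0.443, 0.896, 0.0], [0.0, 0.0, -1.0]]
ft_force: [0.4, 0.3, 0.1]
grip_width: 0.0147
gripper_force: 0.0
```

```bash
python3 -m crank '[1.5,-0.2,0,0,0, 1.5,-0.2,0,0,0, 1.5,-0.2,0,0,0, 1.5,-0.2,0,-0.03,0, 1.5,-0.2,0,-0.03,0, 1.5,-0.2,0,-0.03,0, 1.5,-0.2,0,-0.03,0, 1.5,-0.2,0,-0.03,0]'
python3 -m crank '[1.5,-0.2,0,-0.03,0, 1.5,-0.25,0,-0.035,0, 1.5,-0.25,0,-0.035,0, 1.5,-0.25,0,-0.035,0, 1.5,-0.25,0,-0.035,0, 1.5,-0.25,0,-0.035,0, 1.5,-0.25,0,-0.035,0, 1.5,-0.25,0,-0.035,0]'
python3 - <<'E'
from h import *
p=optics.get_image("side");b=p["color"][150:250,235:375]
cv2.imwrite("pics/g.png",cv2.resize(b,None,fx=5,fy=5,interpolation=cv2.INTER_CUBIC)[:,:,::-1])
E
```

```text
time_s: 6.07
position: [0.4269, 0.0468, 0.0376]
tool_rot: [[-0.896, -0.443, -0.0], [-0.443, 0.896, 0.0], [0.0, 0.0, -1.0]]
ft_force: [-0.4, 0.1, 0.2]
grip_width: 0.0155
gripper_force: 0.0
time_s: 6.73
position: [0.4445, 0.0554, 0.0403]
tool_rot: [[-0.896, -0.443, 0.0], [-0.443, 0.896, 0.0], [-0.0, 0.0, -1.0]]
ft_force: [1.1, 0.4, -0.2]
grip_width: 0.0147
gripper_force: 0.0
```

View pics/g.png

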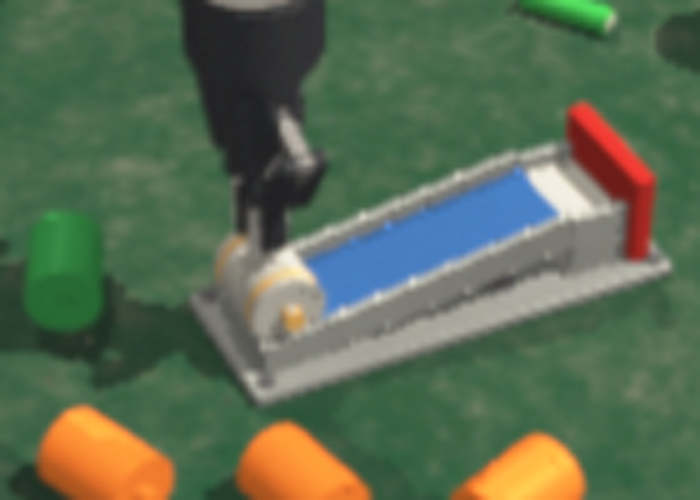

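The side crop shows the fingers (265,250) over the roller's upper part, with the axle still at (293,318). The roller has not moved. I'll project the reported TCP into the picture to see where the tips really are.

```bash
python3 - <<'E'
from h import *
p=optics.get_image("side");w=optics.get_image("scene")
s=env.observe();print(s["ft_force"],s["position"])
f=lambda X:(proj(p,X)-[235,150])*5
print("tcp before",f([.4023,.0379,.0974])); 
R=np.array(s["tool_rot"]);T=np.array(s["position"])
for y in(-.022,0,.022):
  print(y,f(T+R@[0,y,0]),f(T+R@[-.011,y,0]))
print("roller c, top",f([.448,.056,.0437]),f([.448,.056,.0657]))
b=np.hstack([cv2.resize(w["color"][190:270,240:320],None,fx=5,fy=5,interpolation=cv2.INTER_CUBIC),cv2.resize(p["color"][175:235,265:325],(400,400),interpolation=cv2.INTER_CUBIC)])
cv2.imwrite("pics/h.png",b[:,:,::-1])
E
```

```text
[ 0.2773038   0.54332572 -0.78153907] [0.44434745 0.05536359 0.04027316]
tcp before [[178.49673732 226.01528891]]
-0.022 [[276.17530645 309.19275017]] [[294.11907833 303.61159679]]
0 [[260.10570529 286.5369163 ]] [[277.89857255 281.0795171 ]]
0.022 [[244.38658715 264.3687754 ]] [[262.03028555 259.03103575]]
roller c, top [[266.46604861 281.15665502]] [[265.41098027 250.76119522]]
```

View pics/h.png

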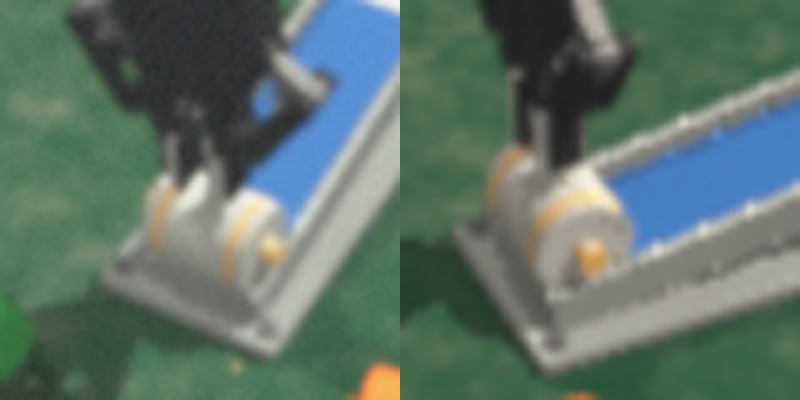

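The reported TCP before the push projects to crop row 226, but the tips showed at row 188, so they are about 27 mm higher than stated. They passed over the roller without touching it. I'll back off, go about 26 mm lower and check.

```bash
python3 -m crank '[1.5,0,0,-0.5,0, 1.5,0,0,-0.5,0, 1.5,1.0,0,0,0, 1.5,1.2,0,0,0, 1.5,1.2,0,0,0, 1.5,1.2,0,0,0, 1.5,0,0,0.5,0, 1.5,0,0,0.8,0]'
python3 -m crank '[1.5,0,0,0.8,0, 1.5,0,0,0.8,0, 1.5,0,0,0.6,0, 1.5,0,0,0,0, 1.5,0,0,0,0, 1.5,0,0,0,0, 1.5,0,0,0,0, 1.5,0,0,0,0]'
python3 - <<'E'
from h import *
p=optics.get_image("side");w=optics.get_image("scene")
T=np.array(env.observe()["position"]);print(T)
for dz in(0,.02,.025,.03): print(dz,(proj(p,T+[0,0,dz])-[255,165])*400/60,(proj(w,T+[0,0,dz])-[230,190])*5)
b=np.hstack([cv2.resize(w["color"][190:270,230:310],None,fx=5,fy=5,interpolation=cv2.INTER_CUBIC),cv2.resize(p["color"][165:225,255:315],(400,400),interpolation=cv2.INTER_CUBIC)])
cv2.imwrite("pics/i.png",b[:,:,::-1])
E
```

```text
time_s: 7.55
position: [0.403, 0.0346, 0.0376]
tool_rot: [[-0.897, -0.442, 0.002], [-0.442, 0.897, -0.0], [-0.002, -0.001, -1.0]]
ft_force: [0.4, -0.4, 0.1]
grip_width: 0.015
gripper_force: 0.0
time_s: 8.22
position: [0.4032, 0.0349, 0.0156]
tool_rot: [[-0.896, -0.443, 0.001], [-0.443, 0.896, -0.0], [-0.001, -0.0, -1.0]]
ft_force: [-0.0, 1.0, -0.2]
grip_width: 0.0149
gripper_force: 0.0
[0.40310414 0.03491466 0.01548636]
0 [[115.62612413 357.73178292]] [[209.18418775 331.26458864]]
0.02 [[113.36616529 321.71054464]] [[206.98334906 305.26241545]]
0.025 [[112.79588559 312.6018325 ]] [[206.42307087 298.64702835]]
0.03 [[112.22347197 303.45126503]] [[205.85867458 291.98470301]]
```

View pics/i.png

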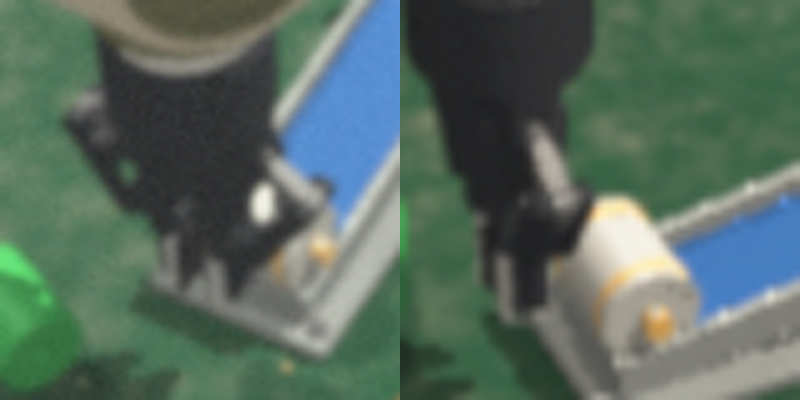

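The side panel shows the near fingertip at (525,320), which puts the tips about 30 mm above the reported TCP (z near 45 mm). I'll lower 1 cm more, then push slowly.

```bash
python3 -m crank '[1.5,0,0,0.5,0, 1.5,0,0,0.5,0, 1.5,0,0,0,0, 1.5,-0.2,0,0,0, 1.5,-0.2,0,0,0, 1.5,-0.2,0,0,0, 1.5,-0.2,0,0,0, 1.5,-0.2,0,0,0]'
python3 -m crank '[1.5,-0.2,0,0,0, 1.5,-0.2,0,0,0, 1.5,-0.2,0,0,0, 1.5,-0.2,0,-0.03,0, 1.5,-0.2,0,-0.03,0, 1.5,-0.2,0,-0.03,0, 1.5,-0.2,0,-0.03,0, 1.5,-0.2,0,-0.03,0]'
python3 -m crank '[1.5,-0.2,0,-0.03,0, 1.5,-0.2,0,-0.03,0, 1.5,-0.2,0,-0.03,0, 1.5,-0.2,0,-0.03,0, 1.5,-0.2,0,-0.03,0, 1.5,-0.2,0,-0.03,0, 1.5,-0.2,0,-0.03,0, 1.5,-0.2,0,-0.03,0]'
python3 - <<'E'
from h import *
p=optics.get_image("side");w=optics.get_image("scene")
for q in(p,w):
 for r in spotter.look_for(q,"roller")[:5]:
  X=onz(q,np.array(r["at"])*[640,400],.047)-[.542,.102,0];print(r["score"],X[0]*.897+X[1]*.442,-X[0]*.442+X[1]*.897)
b=np.hstack([cv2.resize(w["color"][180:260,240:320],None,fx=5,fy=5,interpolation=cv2.INTER_CUBIC),cv2.resize(p["color"][165:225,265:325],(400,400),interpolation=cv2.INTER_CUBIC)])
cv2.imwrite("pics/j.png",b[:,:,::-1])
E
```

```text
time_s: 8.98
position: [0.4123, 0.0395, 0.0054]
tool_rot: [[-0.896, -0.443, 0.0], [-0.443, 0.896, -0.0], [-0.0, -0.0, -1.0]]
ft_force: [0.1, -0.3, 0.6]
grip_width: 0.0151
gripper_force: 0.0
time_s: 9.65
position: [0.4264, 0.0465, 0.0068]
tool_rot: [[-0.896, -0.443, -0.0], [-0.443, 0.896, -0.0], [0.0, 0.0, -1.0]]
ft_force: [-0.9, -0.4, 0.9]
grip_width: 0.015
gripper_force: 0.6
time_s: 10.32
position: [0.4408, 0.0536, 0.0092]
tool_rot: [[-0.896, -0.443, -0.0], [-0.443, 0.896, 0.0], [-0.0, 0.0, -1.0]]
ft_force: [-1.1, -0.3, -0.2]
grip_width: 0.0152
gripper_force: 0.6
0.83 -0.0642871856404042 -0.21370653807280157
0.8 -0.24837534777410264 -0.11562102043566995
0.71 -0.15677881636552046 -0.15816980212530302
0.68 -0.0812296692419294 -0.012444776494167576
0.64 -0.21380643401830443 0.04419392521084588
0.91 -0.1715567385387217 -0.15296244931895067
0.76 -0.25670175349929186 -0.08955003024835402
0.71 0.1348495897609965 -0.24834689624988793
0.61 -0.070354060644116 -0.19732730735522092
0.57 -0.20334226428293312 0.07549215921417847
```

View pics/j.png

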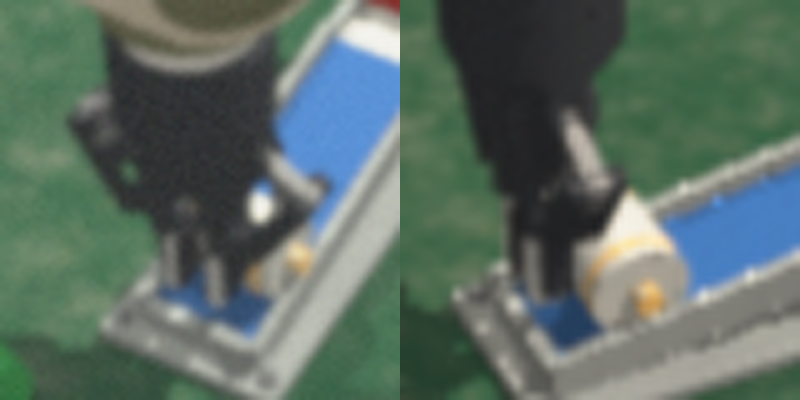

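The picture shows the roller moved up the ramp (axle at (650,297) in the side panel), with both fingers close behind it and blue deck visible behind. That was my tenth picture, so from here I rely on numbers. I'll continue at 30 mm/s.

```bash
for i in 1; do python3 -m crank '[1.5,-0.25,0,-0.035,0, 1.5,-0.25,0,-0.035,0, 1.5,-0.25,0,-0.035,0, 1.5,-0.25,0,-0.035,0, 1.5,-0.25,0,-0.035,0, 1.5,-0.25,0,-0.035,0, 1.5,-0.25,0,-0.035,0, 1.5,-0.25,0,-0.035,0]'; done
python3 -m crank '[1.5,-0.25,0,-0.035,0, 1.5,-0.25,0,-0.035,0, 1.5,-0.25,0,-0.035,0, 1.5,-0.25,0,-0.035,0, 1.5,-0.25,0,-0.035,0, 1.5,-0.25,0,-0.035,0, 1.5,-0.25,0,-0.035,0, 1.5,-0.25,0,-0.035,0]'
python3 -m crank '[1.5,-0.25,0,-0.035,0, 1.5,-0.25,0,-0.035,0, 1.5,-0.25,0,-0.035,0, 1.5,-0.25,0,-0.035,0, 1.5,-0.25,0,-0.035,0, 1.5,-0.25,0,-0.035,0, 1.5,-0.25,0,-0.035,0, 1.5,-0.25,0,-0.035,0]'
cat > k.py <<'E'
from h import *
T=np.array(env.observe()["position"])-[.542,.102,0];print("tcp stand",T[0]*.897+T[1]*.442,-T[0]*.442+T[1]*.897,T[2])
for n in("side","scene"):
 q=optics.get_image(n)
 for r in spotter.look_for(q,"roller")[:7]:
  X=onz(q,np.array(r["at"])*[640,400],.058)-[.542,.102,0];x,y=X[0]*.897+X[1]*.442,-X[0]*.442+X[1]*.897
  if abs(y)<.04 and abs(x)<.15: print(n,r["score"],x,y)
E
python3 k.py
```

```text
time_s: 11.18
position: [0.4588, 0.0625, 0.012]
tool_rot: [[-0.896, -0.443, -0.0], [-0.443, 0.896, -0.0], [0.0, -0.0, -1.0]]
ft_force: [-0.5, 0.4, 1.0]
grip_width: 0.0149
gripper_force: 0.6
time_s: 11.85
position: [0.4767, 0.0714, 0.0148]
tool_rot: [[-0.896, -0.443, 0.0], [-0.443, 0.896, 0.0], [-0.0, -0.0, -1.0]]
ft_force: [-1.6, -1.0, 1.1]
grip_width: 0.015
gripper_force: 0.6
time_s: 12.52
position: [0.4947, 0.0802, 0.0176]
tool_rot: [[-0.896, -0.443, 0.0], [-0.443, 0.896, -0.0], [-0.0, -0.0, -1.0]]
ft_force: [-1.0, -1.0, 1.3]
grip_width: 0.0154
gripper_force: 0.6
tcp stand -0.05209092902827593 0.0013819144738944356 0.017623442039260015
side 0.5 -0.027403203431962748 -0.02887920812326241
scene 0.7 -0.02936560658168145 -0.02726377079556761
```

```bash
python3 -m crank '[1.5,-0.25,0,-0.035,0, 1.5,-0.25,0,-0.035,0, 1.5,-0.25,0,-0.035,0, 1.5,-0.25,0,-0.035,0, 1.5,-0.25,0,-0.035,0, 1.5,-0.25,0,-0.035,0, 1.5,-0.25,0,-0.035,0, 1.5,-0.25,0,-0.035,0]'
python3 -m crank '[1.5,-0.25,0,-0.035,0, 1.5,-0.25,0,-0.035,0, 1.5,-0.25,0,-0.035,0, 1.5,-0.25,0,-0.035,0, 1.5,-0.25,0,-0.035,0, 1.5,-0.25,0,-0.035,0, 1.5,-0.25,0,-0.035,0, 1.5,-0.25,0,-0.035,0]'
python3 -m crank '[1.5,-0.25,0,-0.035,0, 1.5,-0.25,0,-0.035,0, 1.5,-0.25,0,-0.035,0, 1.5,-0.25,0,-0.035,0, 1.5,-0.25,0,-0.035,0, 1.5,-0.25,0,-0.035,0, 1.5,-0.25,0,-0.035,0, 1.5,-0.25,0,-0.035,0]'
python3 -m crank '[1.5,-0.25,0,-0.035,0, 1.5,-0.25,0,-0.035,0, 1.5,-0.25,0,-0.035,0, 1.5,-0.25,0,-0.035,0, 1.5,-0.25,0,-0.035,0, 1.5,-0.2,0,-0.03,0, 1.5,-0.2,0,-0.03,0, 1.5,-0.2,0,-0.03,0]'
python3 k.py
```

```text
time_s: 13.38
position: [0.5126, 0.0891, 0.0204]
tool_rot: [[-0.896, -0.443, -0.0], [-0.443, 0.896, -0.0], [0.0, 0.0, -1.0]]
ft_force: [-1.6, -0.1, -0.1]
grip_width: 0.0147
gripper_force: 0.6
time_s: 14.05
position: [0.5305, 0.098, 0.0232]
tool_rot: [[-0.896, -0.443, -0.0], [-0.443, 0.896, 0.0], [0.0, 0.0, -1.0]]
ft_force: [-1.6, -0.6, 0.9]
grip_width: 0.0149
gripper_force: 0.6
time_s: 14.72
position: [0.5484, 0.1068, 0.026]
tool_rot: [[-0.896, -0.443, -0.0], [-0.443, 0.896, 0.0], [0.0, 0.0, -1.0]]
ft_force: [-1.1, -0.2, 0.9]
grip_width: 0.0151
gripper_force: 0.6
time_s: 15.38
position: [0.565, 0.115, 0.0287]
tool_rot: [[-0.896, -0.443, 0.0], [-0.443, 0.896, 0.0], [-0.0, 0.0, -1.0]]
ft_force: [-1.0, 0.4, 0.7]
grip_width: 0.0149
gripper_force: 0.6
tcp stand 0.026346035358431764 0.0015164034041533058 0.028653079922692698
side 0.6 0.057785189721919226 -0.011823478753868235
scene 0.68 0.057303233194432604 -0.022730259742247863
```

```bash
python3 -m crank '[1.5,-0.15,0,-0.02,0, 1.5,-0.15,0,-0.02,0, 1.5,-0.15,0,-0.02,0, 1.5,-0.15,0,-0.02,0, 1.5,-0.15,0,-0.02,0, 1.5,-0.15,0,-0.02,0, 1.5,-0.15,0,-0.02,0, 1.5,-0.15,0,0,0]'
python3 -m crank '[1.5,-0.15,0,0,0, 1.5,-0.15,0,0,0, 1.5,-0.15,0,0,0, 1.5,-0.15,0,0,0, 1.5,-0.1,0,0,0, 1.5,0,0,0,0, 1.5,0,0,0,0, 1.5,0,0,0,0]'
python3 k.py
```

```text
time_s: 16.25
position: [0.5758, 0.1203, 0.0301]
tool_rot: [[-0.896, -0.443, 0.0], [-0.443, 0.896, 0.0], [-0.0, -0.0, -1.0]]
ft_force: [-0.3, -0.4, -0.2]
grip_width: 0.0151
gripper_force: 0.2
time_s: 16.92
position: [0.5818, 0.1233, 0.03]
tool_rot: [[-0.896, -0.443, -0.0], [-0.443, 0.896, 0.0], [0.0, 0.0, -1.0]]
ft_force: [-0.5, -0.7, -0.6]
grip_width: 0.0153
gripper_force: 0.0
tcp stand 0.04510766889241094 0.0015704732610045853 0.029995981200321008
side 0.59 0.08418626620824927 -0.012292052556532183
scene 0.58 0.08468152770088175 -0.013411961489439583
```

The contact force has gone to zero and the roller reads x ≈ 84 mm, so it has dropped in. I'll back off, rise clear and check.

```bash
python3 -m crank '[1.5,0.3,0,0,0, 1.5,0.5,0,-0.1,0, 1.5,0.5,0,-1,0, 1.5,0.5,0,-2,0, 1.5,1,0,-3,0, 1.5,2,0,-3,0, 1.5,3,0,-3,0, 1.5,3,0,-2,0]'
python3 -m crank '[1.5,3,0,-1,0, 1.5,3,0,0,0, 1.5,2,0,0,0, 1.5,1,0,0,0, 1.5,0,0,0,0, 1.5,0,0,0,0, 1.5,0,0,0,0, 1.5,0,0,0,0]'
sed -i 's/,.058)/,.0644)/' k.py; python3 k.py; python3 - <<'E'
from h import *
# brass-band/axle colour blobs near the seat, in stand frame at axle height
for n in("side","scene"):
 q=optics.get_image(n);h=cv2.cvtColor(q["color"],cv2.COLOR_RGB2HSV)
 m=cv2.inRange(h,(12,90,120),(32,255,255))
 k,_,st,c=cv2.connectedComponentsWithStats(m)
 for i in range(1,k):
  X=onz(q,c[i],.0644)-[.542,.102,0];x,y=X[0]*.897+X[1]*.442,-X[0]*.442+X[1]*.897
  if abs(y)<.06 and -.15<x<.15: print(n,st[i,4],x,y)
E
```

```text
time_s: 17.78
position: [0.4848, 0.0753, 0.1735]
tool_rot: [[-0.896, -0.444, 0.004], [-0.444, 0.896, -0.0], [-0.003, -0.002, -1.0]]
ft_force: [0.4, -0.2, 0.6]
grip_width: 0.0145
gripper_force: 0.0
time_s: 18.45
position: [0.4056, 0.0361, 0.1804]
tool_rot: [[-0.896, -0.444, -0.0], [-0.444, 0.896, 0.0], [0.0, 0.0, -1.0]]
ft_force: [0.0, -0.1, 0.6]
grip_width: 0.0152
gripper_force: 0.0
tcp stand -0.1514597421254066 0.0011231964207446057 0.18036200530125943
side 0.82 0.07931364684990494 -0.009654014739840844
scene 0.85 0.09359973653779106 0.013646116911180922
side 1 0.12378899223752482 0.05288541740215907
side 1 0.12926845727370995 0.050248902421637945
side 1 0.11319681886462335 0.04645200418943845
side 5 0.13008690396605138 0.015612343021179698
side 7 0.07341808803548872 0.030199512204969407
side 2 0.0936260712461057 0.0027666213906311216
side 7 0.07496656448488549 -0.008651187407662884
side 13 0.08841423005004198 -0.033216183992949566
scene 1 0.12992550823392995 0.04794463068197954
scene 1 0.13402684144634291 0.0406487726895084
scene 1 0.13433074653108806 0.03134856257081866
scene 1 0.13463275986915557 0.02209127754398236
scene 1 0.13493289123652386 0.01287672097192865
scene 1 0.1338770067911864 0.006117550314482002
scene 1 0.13417666286662008 -0.003017035757615631
scene 1 0.13268127030230703 -0.03436036639335775
scene 1 0.11072072839154498 -0.04496407426504578
scene 6 0.09503636614238954 -0.033216421490572266
```

The near stub axle shows at x ≈ 88 mm, y ≈ -33 mm (side view), against 86.5 and about -32 expected. The roller is past the crest, in the seat, and the arm is clear.

```bash
python3 -c "
from rig import env
print(env.close_job())"
```

```text
the job is handed in; nothing more can be done
None
```

I pushed the steel roller up the ramp into the seat, moved the arm clear and handed the job in; the camera readings put the roller in the seat, but no verdict came back.

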